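# Switch on the room fan under its guard

## Task

Switch on the room fan: swing the yellow guard well open, flip the toggle beneath it fully over to the green dot, then lower the guard without slamming it and press it gently until it is fully closed. Leave the blue-guarded switch and everything else on the bench as they are.

Things in the scene. Friction and masses are not known exactly. Their poses are not given: they have to be found in the camera images.
- yellow_box: the yellow-guarded switch box (room fan): grey enclosure 150 (its x) x 110 (its y) x 60 mm high, fixed to the bench. Origin: centre of its underside; x points away from the robot towards the hinge side, y to its left, z up. Its top panel is 60 mm above the bench; the toggle pivots on the panel at the box's centre
- yellow_hinge (a point): middle of the yellow guard's hinge axis, on the panel (60 mm above the bench), 40 mm beyond the box's centre; the axis runs along the box's y. Axes as the box's
- yellow_tab (a point): centre of the pull tab on the near face of the yellow guard: a tab 22 mm wide (y) x 24 mm long (x) x 6 mm thick. It moves with the guard; with the guard closed it is 88 mm nearer than the hinge axis and 22 mm above the panel. Its axes are the guard's (those of the box when closed)
- yellow_guard (a joint): yellow hinged guard, a hollow cap 76 (along x) x 60 (y) x 42 mm high with 3 mm walls, open underneath, covering the toggle. Hinged on its far lower edge. Value: opening angle in rad, 0 = fully closed with its rim on the panel, grows as its near edge lifts up and over away from the robot, stop at 1.9. Weighs 60 g, but the hinge is stiff (about 0.22 N m, 3 N at the near edge either way) and stays at any angle where it is left. It may start slightly ajar (up to 0.12)
- yellow_toggle (a joint): yellow box's toggle lever, steel stem 8 mm thick with a black ball 13 mm across, ball centre 30 mm from the pivot on the panel. Value in rad: 0 = off, leaning 0.45 rad to the box's left (+y, red dot); 0.9 = on, leaning 0.45 rad to its right (-y, green dot), at its stop. Stiff (about 2 N at the ball), stays where it is left; it may start up to 0.1 off its stop
- yellow_toggle_tip (a point): centre of the ball at the end of the yellow box's toggle
- blue_box: the blue-guarded switch box (another machine, not to be touched): grey enclosure 150 (its x) x 110 (its y) x 60 mm high, fixed to the bench. Origin: centre of its underside; x points away from the robot towards the hinge side, y to its left, z up. Its top panel is 60 mm above the bench; the toggle pivots on the panel at the box's centre
- blue_hinge (a point): middle of the blue guard's hinge axis, on the panel (60 mm above the bench), 40 mm beyond the box's centre; the axis runs along the box's y. Axes as the box's
- blue_tab (a point): centre of the pull tab on the near face of the blue guard: a tab 22 mm wide (y) x 24 mm long (x) x 6 mm thick. It moves with the guard; with the guard closed it is 88 mm nearer than the hinge axis and 22 mm above the panel. Its axes are the guard's (those of the box when closed)
- blue_guard (a joint): blue hinged guard, a hollow cap 76 (along x) x 60 (y) x 42 mm high with 3 mm walls, open underneath, covering the toggle. Hinged on its far lower edge. Value: opening angle in rad, 0 = fully closed with its rim on the panel, grows as its near edge lifts up and over away from the robot, stop at 1.9. Weighs 60 g, but the hinge is stiff (about 0.22 N m, 3 N at the near edge either way) and stays at any angle where it is left. It may start slightly ajar (up to 0.12)
- blue_toggle (a joint): blue box's toggle lever, steel stem 8 mm thick with a black ball 13 mm across, ball centre 30 mm from the pivot on the panel. Value in rad: 0 = off, leaning 0.45 rad to the box's left (+y, red dot); 0.9 = on, leaning 0.45 rad to its right (-y, green dot), at its stop. Stiff (about 2 N at the ball), stays where it is left; it may start up to 0.1 off its stop
- blue_toggle_tip (a point): centre of the ball at the end of the blue box's toggle
- jar_mid (a point): bystander: amber glass jar with a white cap, 70 mm across, 110 mm high, loose; this point is half-way up its axis
- basket: bystander: green slatted plastic basket 160 (x) x 240 (y) x 75 mm high, loose; origin at the centre of its underside
- tape: bystander: roll of orange tape lying flat, 90 mm across, 24 mm high, loose; origin at the centre of its underside
Things that resemble listed ones, but are neither listed nor needed, are in the scene too. What is shaped like the yellow_box but pink is not meant.

How it is judged (in metres and radians):
On the way, in this order (a step that is already met when the one before it is completed fails the run):
1. the yellow guard is swung open (beyond 0.9 rad) (value of joint yellow_guard above 0.9 rad), for 0.2 s.
2. the yellow box's toggle is flipped fully on while its guard is up (value of joint yellow_toggle above 0.78 rad and value of joint yellow_guard above 0.6 rad), for 0.2 s.
At the end, for the whole second after the job is handed in: the yellow box's toggle is on (beyond 0.78 of 0.9 rad) and its guard is fully closed (within 0.035 rad, about 2.5 mm at its near edge) (value of joint yellow_toggle above 0.78 rad and value of joint yellow_guard below 0.035 rad); the robot touches nothing.
It fails at once if the yellow guard is slammed (closes faster than 3 rad/s) (velocity of joint yellow_guard below -3 rad/s).
It fails at once if with the toggle on, the yellow guard is pushed or pressed with more than 40 N (value of joint yellow_toggle above 0.78 rad and contact force between any of the fingers, the arm and yellow_guard above 40 N).
It fails at once if the yellow toggle is forced with more than 40 N (contact force between any of the fingers, the arm and yellow_toggle above 40 N).
It fails at once if the blue guard or its toggle is moved (over 8 mm) (distance of any of blue_tab, blue_toggle_tip from where it was at the start of the episode above 0.008 m).
It fails at once if the jar, basket or tape is moved (over 25 mm) (distance of any of jar_mid, basket, tape from where it was at the start of the episode above 0.025 m).
It also fails if it takes over 67 s, if anything falls off the work surface, if the arm or the gripper's body presses on something with over 40 N, if the wrist force passes 120 N, or if a joint passes its speed limit or range.

## Robot

A 6-joint arm with a two-finger parallel gripper is mounted at the origin on the work surface. World frame = base frame: x ahead of the robot, y to its left, z up, the work surface at z = 0. Lengths are in m, angles in degrees, forces in N, time in s.
With the tool pointing down it reaches from about 0.4 to 0.825 m from the base axis. Payload 7 kg.
Tool frame: the origin (TCP) lies at the very end of the fingers, on their centre line; the grasp point (between the pads) lies 19 mm behind it; x points along the fingers, y is the direction in which the jaws open and shut, and the axes are right-handed (so a half turn about x gives the same grasp; the last joint's range is limited). The gripper opens to 88 mm and grips with 3 to 60 N. Pads are 19 mm wide; open, the fingers measure 130 mm over their backs; the gripper's body (78 mm by 193 mm) begins 47 mm behind the grasp point.
Start: joints at [-59.467, 20.546, 0.682, 0, -70.136, -16.507], TCP at [0.164, -0.655, 0.227] pointing down, gripper open.
Joint ranges: [-176.03, 176.03], [-82.01, 121.73], [-58.28, 71.71], [-173.87, 95.51], [-174.79, -0.11], [-173.66, 173.66]. Speed limits (degrees/s): [136.94, 136.94, 172.46, 180, 180, 180].

## Interface

Orientations are given as [roll, pitch, yaw] about the fixed x, y, z axes, in that order (R = Rz(yaw) Ry(pitch) Rx(roll)).
In Python, from plant import * gives the robot as it stands. The module is installed in compiled form; this text tells all that it offers.
- The arm moves only by the shell command python3 -m creep 'ROWS' [FORCE]. ROWS is a JSON object of lists of equal length, an entry for each row: "jaw": the closure, from -1 (fully open) to 1 (shut); "translation": the shift along the tool's x, y, z in m, a list of three; "roll": the turn about the tool's x in rad. A call has exactly 10 rows; each row shifts and turns the commanded pose from where the row before left it, along the tool's axes as they then stand; what a row does not reach is not made up. A row lasts 1/10 s, in which the tool goes at most 50 mm and 8.59 degrees, less where a joint would pass 70% of its speed; a pose out of reach is approached as far as the arm can. A call with a gripper value outside its range is refused whole. The fingers move at their own pace and stop on an object; FORCE is the grip in N (left out, the last holds). Time passes only in rows, so rows that do not move let the fingers close, or fill a call up. It gives the time, the measured TCP pose, the force and the opening at its end, in the units of the state.
- get_state(): the state, without advancing time (a new reading comes with each control period).
- capture(name): name is "scene" or "top" or "wrist"; returns a dict with "image" (384x512x3 uint8, red, green, blue), "fovy" (degrees; the focal length in pixels is half the picture's height over the tangent of half this angle, whatever the lens; pixels are square), "cx", "cy" (the principal point, pixels), "D" ([k1, k2, p1, p2, k3] as OpenCV has them; the pictures are not rectified), "pose" (4x4, takes a point from camera to world coordinates); the wrist camera has in their place "tool_from_camera" (4x4, takes a point from camera to tool coordinates, whose origin is the TCP and whose axes are the tool frame's). Camera axes: x right, y up, looking along -z (the intrinsics and any distortion apply to the point x, -y, -z); pixel columns grow to the right and rows downward; lengths in m; the calibration is good to about 2 mm. A picture is of the moment at which its call begins: read the wrist's pose just before it. There is no depth.
- close_job(): hands the job in, once; it reports no verdict.
The state is a dict: "time_s": time; "joints": joint angles; "qd": joint speeds; "joint_torque": joint torques, N m; "tcp_pos": TCP position; "eef_rot": TCP orientation; "contact_force": force on the tool from outside, world axes, zero at the start; "moment": the same for the moment, N m; "gripper_width": finger opening in m.
Only numpy, scipy, OpenCV 4.12 (cv2) and the standard library are available. Lean on these libraries where they do the work, as an engineer would, in place of code of your own. Each camera call takes 0.05 s, during which the arm holds its last target.

## Working session

There is one attempt and no reset: what is moved stays moved. The work goes in short steps, Python scripts to look and compute and a shell command to move; the robot and the scene stay as the last step left them, time stands still between calls to the robot, and variables do not carry over. Pictures are saved under pics/ and viewed, and the job is handed in when it is done.

```bash
mkdir -p pics; cat > h.py <<'E'
from plant import *
import numpy as np, cv2
from scipy.spatial.transform import Rotation as R
def K(c):
    h,w=c["image"].shape[:2]; f=h/2/np.tan(np.radians(c["fovy"])/2)
    return np.array([[f,0,c["cx"]],[0,f,c["cy"]],[0,0,1]])
def campose(c,s=None):
    if "pose" in c: return np.array(c["pose"])
    T=np.eye(4);T[:3,:3]=R.from_euler('xyz',s["eef_rot"],degrees=True).as_matrix();T[:3,3]=s["tcp_pos"]
    return T@np.array(c["tool_from_camera"])
def ray(c,P,uv):
    u=cv2.undistortPoints(np.array([[uv]],float),K(c),np.array(c["D"],float))[0,0]
    d=P[:3,:3]@np.array([u[0],-u[1],-1]); return P[:3,3],d/np.linalg.norm(d)
def onz(c,P,uv,z):
    o,d=ray(c,P,uv); return o+d*(z-o[2])/d[2]
def tri(r1,r2):
    A=np.stack([r1[1],-r2[1]],1); t=np.linalg.lstsq(A,r2[0]-r1[0],rcond=None)[0]
    a=r1[0]+t[0]*r1[1]; b=r2[0]+t[1]*r2[1]; return (a+b)/2,np.linalg.norm(a-b)
def proj(c,P,X):
    q=np.linalg.inv(P)@np.append(X,1); 
    return cv2.projectPoints(np.array([[q[0],-q[1],-q[2]]]),np.zeros(3),np.zeros(3),K(c),np.array(c["D"],float))[0][0,0]
E
python3 - <<'E'
from h import *
s=get_state();print(s)
for n in ("scene","top","wrist"):
    c=capture(n);cv2.imwrite(f"pics/{n}0.png",c["image"][:,:,::-1]);print(n,c["fovy"],c["D"],c.get("pose"),c.get("tool_from_camera"))
E
```

```text
{'time_s': 0.0, 'joints': array([-5.94675452e+01,  2.05907341e+01,  6.35575294e-01, -1.97497454e-02,
       -7.01368624e+01, -1.65065858e+01]), 'qd': array([ 0.0622744 ,  0.03841823,  0.00290079, -0.01109599, -0.0260863 ,
        0.09846151]), 'joint_torque': array([-7.30754782e-04, -5.82714629e+01,  2.93044639e+01,  6.99710861e+00,
        6.94994713e-03, -2.15672098e-04]), 'tcp_pos': array([ 0.16344731, -0.65441761,  0.22564546]), 'eef_rot': array([ 95.10118574,  89.90612387, 109.1203294 ]), 'contact_force': array([-0.16675799, -0.39915618,  0.02538358]), 'moment': array([-0.03313724,  0.01458571,  0.02681263]), 'gripper_width': 0.08790654380449213}
scene 43.96100148748017 [-0.10156784  0.          0.          0.          0.        ] [[ 0.58627678 -0.5204339   0.62082856  1.2566669 ]
 [ 0.81009229  0.38181237 -0.44493797 -0.62595172]
 [-0.00547922  0.76378523  0.64544721  0.92472046]
 [ 0.          0.          0.          1.        ]] None
top 43.29614762717827 [0.00327098 0.         0.         0.         0.        ] [[ 0.00602562  0.99134316 -0.13115806  0.23746858]
 [-0.99976417  0.00870879  0.01989359 -0.00859908]
 [ 0.0208636   0.13100726  0.99116185  1.83119435]
 [ 0.          0.          0.          1.        ]] None
wrist 71.76468961423997 [-0.04599222  0.          0.          0.          0.        ] None [[-4.71407160e-04  2.71919451e-01 -9.62319900e-01 -1.56800715e-01]
 [ 9.99999884e-01  3.52754773e-05 -4.79897606e-04 -2.01337557e-04]
 [-9.65471996e-05 -9.62320015e-01 -2.71919436e-01 -7.40275116e-02]
 [ 0.00000000e+00  0.00000000e+00  0.00000000e+00  1.00000000e+00]]
```

View pics/scene0.png

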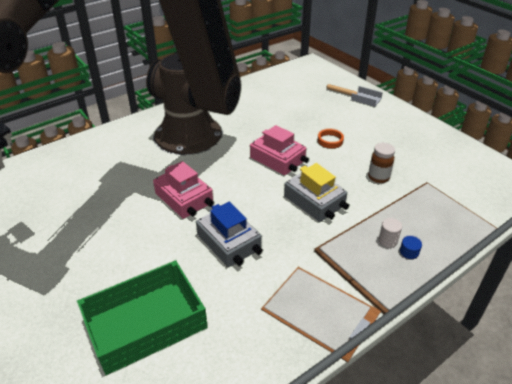

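View pics/top0.png

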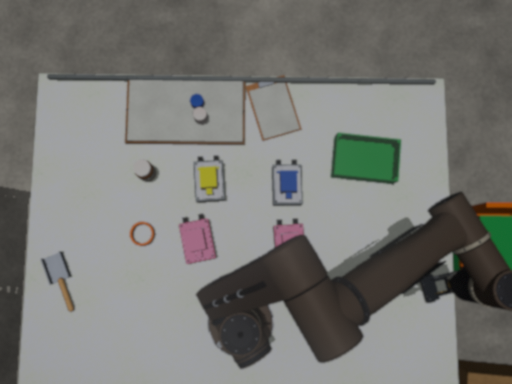

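View pics/wrist0.png

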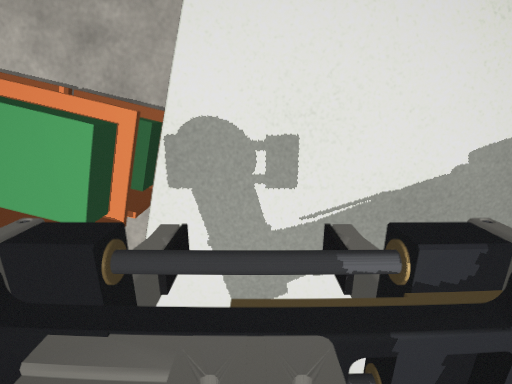

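The top view shows the yellow box at about (209,180) with its tab at (209,190), the blue box at (288,184), the jar at (145,170) and the tape at (142,233). The scene view shows the yellow guard at (318,180). Next I measure them.

```bash
python3 - <<'E'
from h import *
c=capture("top");P=campose(c);im=c["image"]
hsv=cv2.cvtColor(im,cv2.COLOR_RGB2HSV)
m=cv2.inRange(hsv,(24,120,80),(34,255,255))
n,l,st,ce=cv2.connectedComponentsWithStats(m)
for i in range(1,n):
    if st[i,4]>30: print("yellow top",st[i],ce[i],onz(c,P,ce[i],.1))
for uv in [(209,180),(288,184),(145,170),(142,233),(197,240),(290,235),(195,157),(225,200),(195,202),(222,157)]: print(uv,onz(c,P,uv,.06))
v=im[140:260,170:330,::-1]; cv2.imwrite("pics/topz.png",cv2.resize(v,None,fx=5,fy=5,interpolation=cv2.INTER_CUBIC))
c=capture("scene");v=c["image"][110:270,140:370,::-1]; cv2.imwrite("pics/scenez.png",cv2.resize(v,None,fx=3.4,fy=3.4,interpolation=cv2.INTER_CUBIC))
E
```

```text
yellow top [199 167  18  27 375] [208.08  178.184] [0.52215465 0.11914284 0.1       ]
(209, 180) [0.52195747 0.11857249 0.06      ]
(288, 184) [ 0.50968387 -0.17424234  0.06      ]
(145, 170) [0.55718918 0.35561543 0.06      ]
(142, 233) [0.32452509 0.3582999  0.06      ]
(197, 240) [0.30050254 0.15820232 0.06      ]
(290, 235) [ 0.32102016 -0.18090785  0.06      ]
(195, 157) [0.60812962 0.17213267 0.06      ]
(225, 200) [0.44793287 0.05841058 0.06      ]
(195, 202) [0.4395922  0.16848426 0.06      ]
(222, 157) [0.60917976 0.07176573 0.06      ]
```

View pics/topz.png

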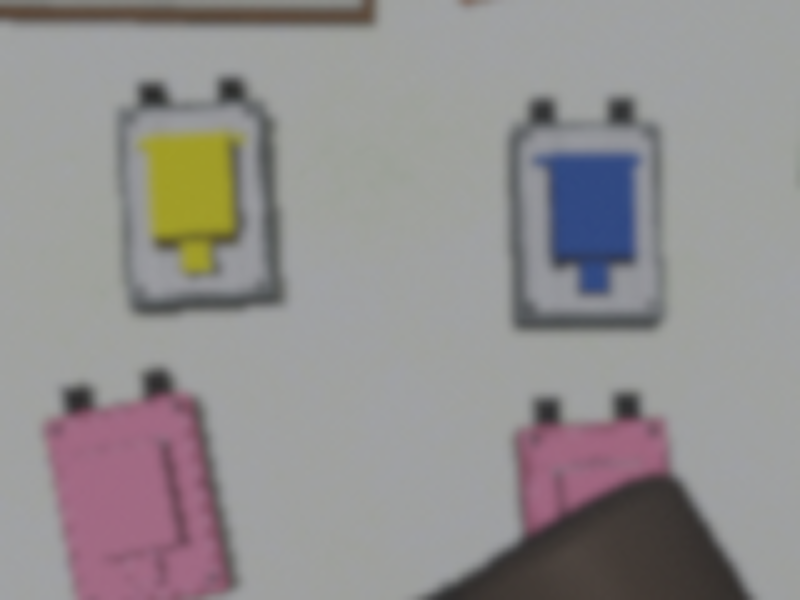

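View pics/scenez.png

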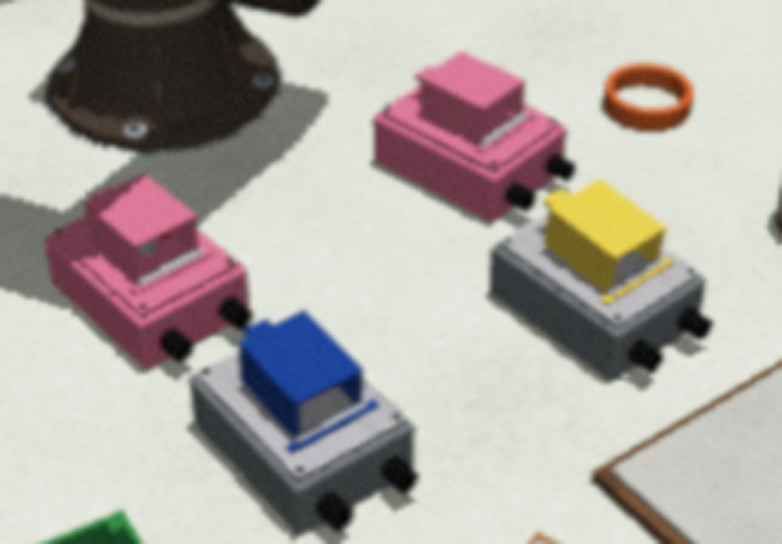

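```bash
python3 - <<'E'
from h import *
s=get_state()
M=R.from_euler('xyz',s["eef_rot"],degrees=True).as_matrix();print(M.round(3))
c=capture("top");P=campose(c)
# panel corners in zoom -> px
for z in [(120,108),(265,100),(282,300),(135,308)]:
    print(onz(c,P,(z[0]/5+170-.4,z[1]/5+140-.4),.06).round(4))
t=np.radians(4.5);yb=np.array([-np.sin(t),np.cos(t),0])
for sg in (1,-1):
    # roll about tool x brings y to sg*yb: y' = y cos a + z sin a
    a=np.arctan2(sg*yb@M[:,2],sg*yb@M[:,1]); print("roll",a)
d=np.array([.45,-.45,.33])-s["tcp_pos"]; print(M.T@d)
E
```

```text
[[-0.    -0.242  0.97 ]
 [ 0.001  0.97   0.242]
 [-1.     0.001 -0.   ]]
[0.5922 0.177  0.06  ]
[0.5993 0.0694 0.06  ]
[0.4494 0.0548 0.06  ]
[0.4426 0.1627 0.06  ]
roll 0.1662420751294152
roll -2.975350578460378
[-0.10383571  0.12922072  0.32753738]
```

```bash
python3 -m creep '{"jaw":[-1,-1,-1,-1,-1,-1,-1,-1,-1,-1],"translation":[[-0.005,0.02,0.03],[-0.005,0.03,0.035],[-0.005,0.03,0.035],[-0.005,0.03,0.035],[0,0.03,0.035],[0,0.03,0.035],[0,0.03,0.035],[0,0.03,0.035],[0,0.03,0.035],[0,0.03,0.035]],"roll":[0.084,0.084,0,0,0,0,0,0,0,0]}'; python3 -m creep '{"jaw":[-1,-1,-1,-1,-1,-1,-1,-1,-1,-1],"translation":[[0,0.045,0.012],[0,0.045,0.012],[0,0.045,0.012],[0,0.045,0.012],[0,0.045,0.012],[0,0.045,0.012],[0,0.045,0.012],[0,0.045,0.012],[0,0.045,0.012],[0,0.04,0.010]],"roll":[0,0,0,0,0,0,0,0,0,0]}'
python3 - <<'E'
from h import *
s=get_state();c=capture("wrist");cv2.imwrite("pics/w1.png",c["image"][:,:,::-1]);print(s)
E
```

```text
time_s: 1.3
tcp_pos: [0.4794, -0.3306, 0.2469]
eef_rot: [-24.9, 90.0, -20.5]
contact_force: [0.2, -1.2, -0.0]
gripper_width: 0.0877
time_s: 2.3
tcp_pos: [0.5619, 0.1228, 0.2468]
eef_rot: [24.1, 90.0, 28.5]
contact_force: [1.3, -0.3, 0.2]
gripper_width: 0.0872
{'time_s': 2.3, 'joints': array([ 3.18094487e+01,  1.04442723e+01, -1.04898427e+01,  1.88035221e-03,
       -6.90353664e+01, -1.17373957e+02]), 'qd': array([ 33.43340458,  13.71263901,  16.80727596,   0.11296777,
        -3.31469992, -33.20099472]), 'joint_torque': array([-2.60526180e+00, -4.62369883e+01,  2.75996178e+01,  6.66378647e+00,
       -4.29109577e-02,  8.14918634e-01]), 'tcp_pos': array([0.56191859, 0.12282033, 0.24675586]), 'eef_rot': array([24.08042475, 89.96943093, 28.51658833]), 'contact_force': array([ 1.29697132, -0.32133569,  0.20302656]), 'moment': array([-0.05760411, -0.13410438, -0.0247034 ]), 'gripper_width': 0.08722056359298823}
```

View pics/w1.png

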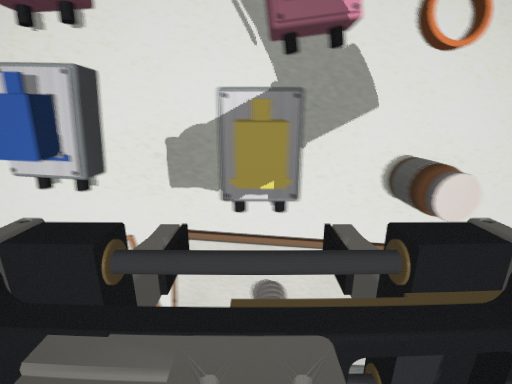

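The wrist view shows the yellow box at (218–303, 88–202), with its tab at (261,108) and its guard at (262,152). The arm was still moving, so I retake the picture once it has settled.

```bash
python3 - <<'E'
from h import *
import time
for i in range(6): c=capture("wrist")
s=get_state();c=capture("wrist");P=campose(c,s);print(s["tcp_pos"],np.abs(s["qd"]).max(),s["time_s"])
np.savez("w2.npz",P=P)
im=c["image"];cv2.imwrite("pics/w2.png",cv2.resize(im[70:230,190:330,::-1],None,fx=4,fy=4,interpolation=cv2.INTER_CUBIC))
import pickle;pickle.dump((dict(c),s),open("w2.pkl","wb"))
M=P[:3,:3]
E
```

```text
[0.56162499 0.11971897 0.24661912] 0.5605479603253016 2.65
```

View pics/w2.png

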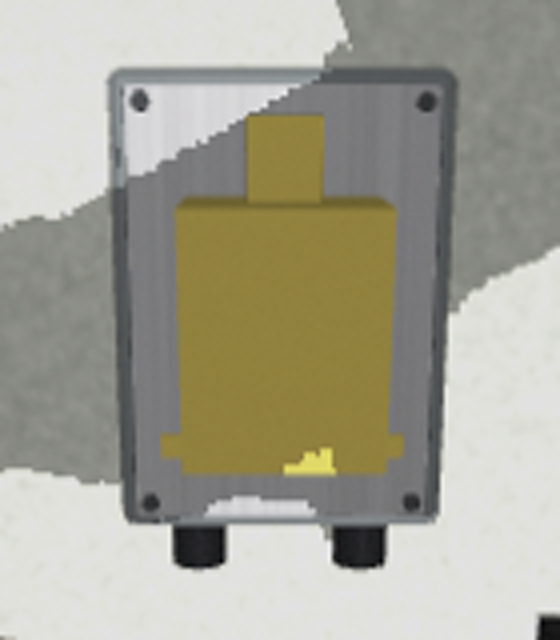

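```bash
python3 - <<'E'
from h import *
import pickle
c,s=pickle.load(open("w2.pkl","rb"));P=campose(c,s)
px=lambda a,b:((a+.5)/4-.5+190,(b+.5)/4-.5+70)
for n,a,b,z in [("nL",112,74,.06),("nR",455,74,.06),("fL",130,520,.06),("fR",437,520,.06),("tabnear L",248,116,.085),("tabnearR",324,116,.085),("capnearL",178,209,.102),("capnearR",395,209,.102),("hingeL",161,445,.064),("hingeR",404,445,.064)]:
    print(n,onz(c,P,px(a,b),z).round(4))
M=R.from_euler('xyz',s["eef_rot"],degrees=True).as_matrix();print(M.round(4), s["tcp_pos"])
E
```

```text
nL [0.4536 0.065  0.06  ]
nR [0.4455 0.1691 0.06  ]
fL [0.5947 0.0768 0.06  ]
fR [0.5868 0.1803 0.06  ]
tabnear L [0.4645 0.1077 0.085 ]
tabnearR [0.4629 0.1292 0.085 ]
capnearL [0.4915 0.0906 0.102 ]
capnearR [0.4869 0.15   0.102 ]
hingeL [0.5671 0.0862 0.064 ]
hingeR [0.561  0.1656 0.064 ]
[[-1.000e-04 -7.600e-02  9.971e-01]
 [-1.000e-04  9.971e-01  7.600e-02]
 [-1.000e+00 -0.000e+00 -1.000e-04]] [0.56162499 0.11971897 0.24661912]
```

```bash
python3 -m creep '{"jaw":[-0.4,-0.4,-0.4,-0.4,-0.4,-0.4,-0.4,-0.4,-0.4,-0.4],"translation":[[0,0.003,-0.03],[0,0.003,-0.03],[0,0,-0.03],[0.02,0,0],[0.03,0,0],[0.03,0,0],[0.025,0,0],[0.02,0,0],[0,0,0],[0,0,0]],"roll":[0,0,0,0,0,0,0,0,0,0]}' 15
python3 - <<'E'
from h import *
s=get_state();c=capture("wrist");cv2.imwrite("pics/w3.png",c["image"][:,:,::-1])
c=capture("scene");v=c["image"][110:270,220:370,::-1]; cv2.imwrite("pics/s3.png",cv2.resize(v,None,fx=3.6,fy=3.6,interpolation=cv2.INTER_CUBIC))
E
```

```text
time_s: 3.7
tcp_pos: [0.4719, 0.119, 0.1222]
eef_rot: [-70.9, 90.0, -66.5]
contact_force: [1.1, 0.2, 0.7]
gripper_width: 0.0614
```

View pics/w3.png

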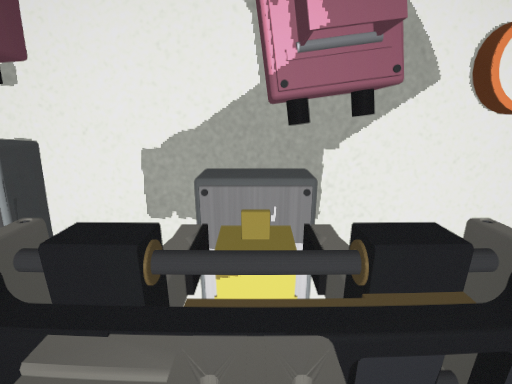

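View pics/s3.png

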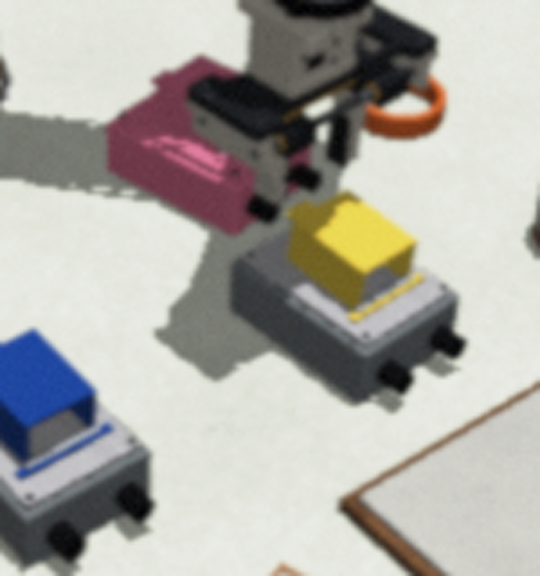

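The tab sits at (256,224), centred between the fingers, with the open jaws on either side of it. Next I use the tab width to estimate its height, then descend.

```bash
python3 - <<'E'
from h import *
s=get_state();c=capture("wrist");P=campose(c,s)
im=c["image"][190:250,220:300,::-1];cv2.imwrite("pics/w3z.png",cv2.resize(im,None,fx=8,fy=8,interpolation=cv2.INTER_CUBIC))
print(s["tcp_pos"])
for r in (210,213):
  for z in (.08,.09,.1):print(r,z,onz(c,P,(256,r),z).round(4), np.linalg.norm(onz(c,P,(242,r),z)-onz(c,P,(271,r),z)).round(4))
E
```

```text
[0.47249737 0.11970375 0.12294251]
210 0.08 [0.4675 0.1195 0.08  ] 0.0231
210 0.09 [0.4641 0.1192 0.09  ] 0.0219
210 0.1 [0.4606 0.1189 0.1   ] 0.0207
213 0.08 [0.4701 0.1197 0.08  ] 0.0231
213 0.09 [0.4665 0.1194 0.09  ] 0.022
213 0.1 [0.4629 0.1191 0.1   ] 0.0208
```

View pics/w3z.png

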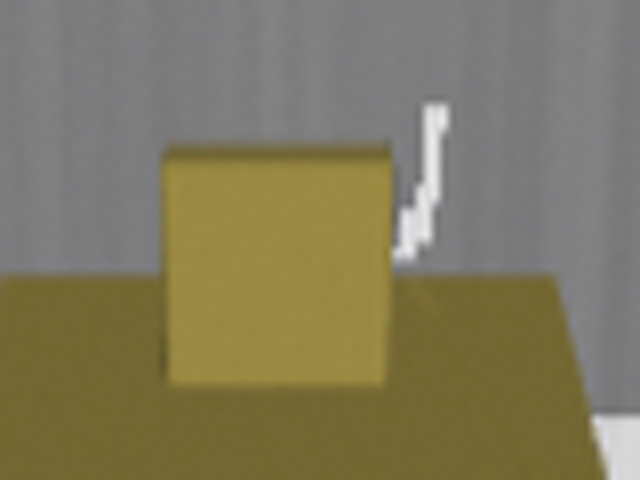

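```bash
python3 -m creep '{"jaw":[-0.4,-0.4,-0.4,0.2,0.5,0.8,1,1,1,1],"translation":[[0.015,0,-0.003],[0.015,0,0],[0.015,0,0],[0,0,0],[0,0,0],[0,0,0],[0,0,0],[0,0,0],[0,0,0],[0,0,0]],"roll":[0,0,0,0,0,0,0,0,0,0]}' 15
python3 - <<'E'
from h import *
s=get_state();c=capture("wrist");cv2.imwrite("pics/w4.png",c["image"][:,:,::-1]);print(s["gripper_width"],s["tcp_pos"])
E
```

```text
time_s: 4.85
tcp_pos: [0.4688, 0.1186, 0.0769]
eef_rot: [-85.4, 89.9, -81.0]
contact_force: [2.1, -4.8, 2.0]
gripper_width: 0.0216
0.02156623584643216 [0.46881768 0.11864441 0.07690432]
```

View pics/w4.png

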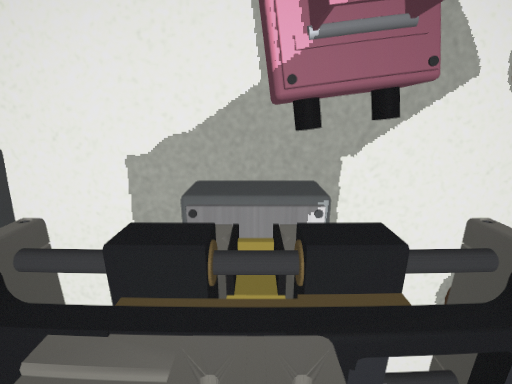

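The measured width is 21.6 mm against the tab's 22 mm, so the tab is gripped. Next I work out the arc increments.

```bash
python3 - <<'E'
import numpy as np
r=.0982;p0=np.radians(164.65);t=np.radians(np.arange(0,96,5))
x=r*np.cos(p0-t);z=r*np.sin(p0-t)
for i,(a,b) in enumerate(zip(-np.diff(z),np.diff(x))):print(i,round(a,4),round(b,4))
E
```

```text
0 -0.0082 0.0026
1 -0.0079 0.0033
2 -0.0076 0.004
3 -0.0072 0.0046
4 -0.0068 0.0053
5 -0.0063 0.0058
6 -0.0057 0.0064
7 -0.0052 0.0068
8 -0.0046 0.0073
9 -0.0039 0.0076
10 -0.0032 0.0079
11 -0.0025 0.0082
12 -0.0018 0.0084
13 -0.0011 0.0085
14 -0.0003 0.0086
15 0.0004 0.0086
16 0.0012 0.0085
17 0.0019 0.0084
18 0.0026 0.0082
```

```bash
python3 -m creep '{"jaw":[1,1,1,1,1,1,1,1,1,1],"translation":[[-0.0082,0,0.0026],[-0.0079,0,0.0033],[-0.0076,0,0.004],[-0.0072,0,0.0046],[-0.0068,0,0.0053],[-0.0063,0,0.0058],[-0.0057,0,0.0064],[-0.0052,0,0.0068],[-0.0046,0,0.0073],[-0.0039,0,0.0076]],"roll":[0,0,0,0,0,0,0,0,0,0]}' 15
python3 - <<'E'
from h import *
s=get_state();c=capture("wrist");cv2.imwrite("pics/w5.png",c["image"][:,:,::-1]);print(s["gripper_width"],s["tcp_pos"],s["contact_force"])
c=capture("scene");v=c["image"][90:270,220:400,::-1]; cv2.imwrite("pics/s5.png",cv2.resize(v,None,fx=3.3,fy=3.3,interpolation=cv2.INTER_CUBIC))
E
```

```text
time_s: 5.9
tcp_pos: [0.5215, 0.1226, 0.1395]
eef_rot: [-155.9, 89.8, -151.5]
contact_force: [0.5, -4.9, -9.7]
gripper_width: 0.022
0.02196349744136472 [0.5214633  0.12263571 0.13945532] [ 0.54950778 -4.91765572 -9.71909998]
```

View pics/s5.png

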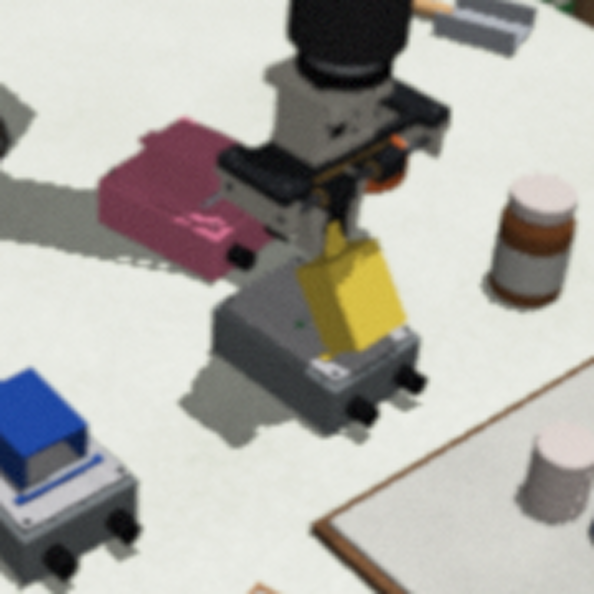

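View pics/w5.png

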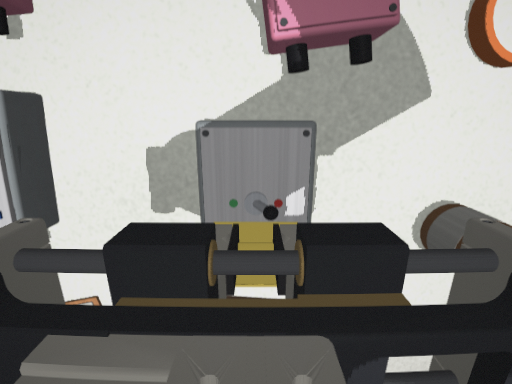

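The guard is about 50° open in the scene view. The toggle now shows in the wrist view: ball at (270,213), red dot at (278,203), green dot at (233,203). I continue the arc.

```bash
python3 -m creep '{"jaw":[1,1,1,1,1,1,1,1,1,1],"translation":[[-0.0032,0,0.0079],[-0.0025,0,0.0082],[-0.0018,0,0.0084],[-0.0011,0,0.0085],[-0.0003,0,0.0086],[0.0004,0,0.0086],[0.0012,0,0.0085],[0.0019,0,0.0084],[0.0026,0,0.0082],[0,0,0]],"roll":[0,0,0,0,0,0,0,0,0,0]}' 15
python3 - <<'E'
from h import *
s=get_state();c=capture("wrist");P=campose(c,s);cv2.imwrite("pics/w6.png",c["image"][:,:,::-1]);print(s["gripper_width"],s["tcp_pos"],s["contact_force"])
c=capture("scene");v=c["image"][90:270,220:400,::-1]; cv2.imwrite("pics/s6.png",cv2.resize(v,None,fx=3.3,fy=3.3,interpolation=cv2.INTER_CUBIC))
E
```

```text
time_s: 7.0
tcp_pos: [0.5971, 0.1285, 0.1417]
eef_rot: [-153.1, 89.8, -148.7]
contact_force: [-0.6, -4.8, -6.8]
gripper_width: 0.0215
0.021517083613934868 [0.59706246 0.12845503 0.14171981] [-0.60566346 -4.75480797 -6.81827154]
```

View pics/s6.png

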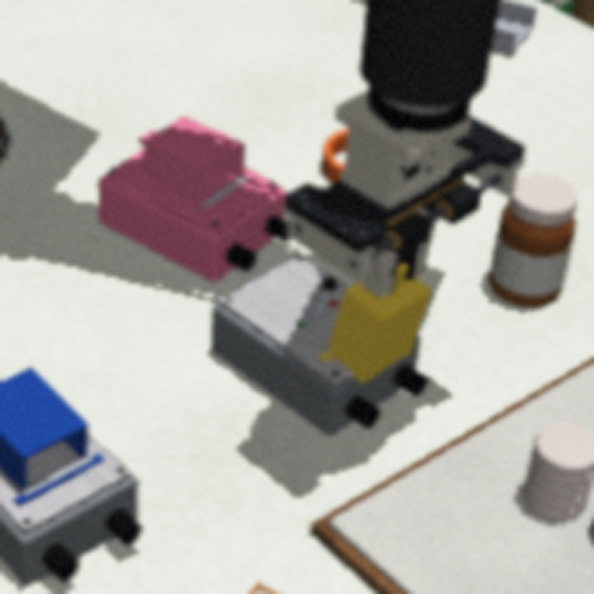

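View pics/w6.png

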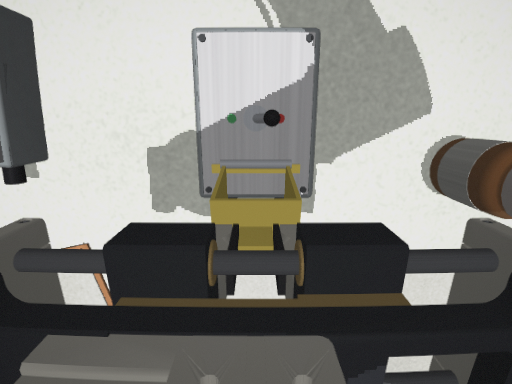

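The guard is now past 90°: its hinge bar is at row 169 and the cap lies beyond it. The ball is at (272,118) and the dots at (232,118) and (281,118). I release the tab and rise.

```bash
python3 - <<'E'
from h import *
s=get_state();c=capture("wrist");P=campose(c,s)
print("ball",onz(c,P,(272,118),.087).round(4),"green",onz(c,P,(232,118),.06).round(4),"red",onz(c,P,(281,118),.06).round(4),"hbarL",onz(c,P,(211,169),.063),"hbarR",onz(c,P,(300,169),.063))
for q in [(194,30),(318,30),(200,196),(313,196)]: print(onz(c,P,q,.06).round(4))
E
python3 -m creep '{"jaw":[0.2,-0.1,-0.1,-0.1,-0.1,-0.1,-0.1,-0.1,-0.1,-0.1],"translation":[[0,0,0],[0,0,0],[0,0,0],[-0.03,0,0],[-0.03,0,0],[-0.01,0,-0.01],[0,0,-0.02],[0,0,-0.02],[0,0,-0.02],[0,0,0]],"roll":[0,0,0,0,0,0,0,0,0,0]}' 15
python3 - <<'E'
from h import *
s=get_state();c=capture("wrist");P=campose(c,s);cv2.imwrite("pics/w7.png",c["image"][:,:,::-1]);print(s["gripper_width"],s["tcp_pos"],s["contact_force"])
E
```

```text
ball [0.5203 0.135  0.087 ] green [0.5225 0.1019 0.06  ] red [0.5192 0.1443 0.06  ] hbarL [0.56813569 0.08571445 0.063     ] hbarR [0.56201477 0.16557339 0.063     ]
[0.4554 0.0672 0.06  ]
[0.4477 0.1675 0.06  ]
[0.5951 0.0757 0.06  ]
[0.587  0.1814 0.06  ]
time_s: 8.15
tcp_pos: [0.5256, 0.124, 0.2135]
eef_rot: [55.9, 89.9, 60.4]
contact_force: [0.9, 0.3, -0.4]
gripper_width: 0.0482
0.04820314662835563 [0.52561755 0.12400367 0.21350207] [ 0.85923121  0.28997262 -0.36005807]
```

View pics/w7.png

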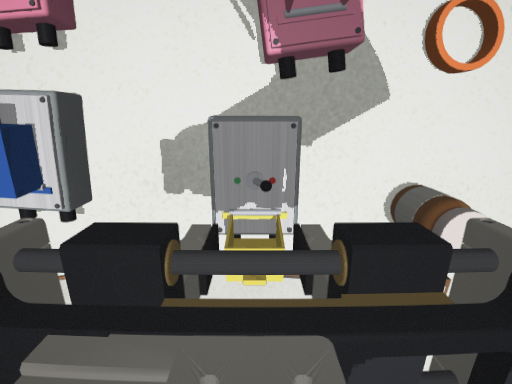

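```bash
python3 -m creep '{"jaw":[-0.1,-0.1,-0.1,-0.1,-0.1,-0.1,-0.1,-0.1,-0.1,-0.1],"translation":[[0,0.006,-0.005],[0,0.006,0],[0.02,0,0],[0.03,0,0],[0.03,0,0],[0.025,0,0],[0.02,0,0],[0.0115,0,0],[0,0,0],[0,0,0]],"roll":[0,0,0,0,0,0,0,0,0,0]}' 8
python3 - <<'E'
from h import *
s=get_state();c=capture("wrist");cv2.imwrite("pics/w8.png",c["image"][:,:,::-1])
c=capture("scene");v=c["image"][90:270,220:400,::-1]; cv2.imwrite("pics/s8.png",cv2.resize(v,None,fx=3.3,fy=3.3,interpolation=cv2.INTER_CUBIC))
E
```

```text
time_s: 9.2
tcp_pos: [0.5221, 0.1359, 0.0767]
eef_rot: [-17.1, 90.0, -12.7]
contact_force: [0.0, 0.0, 0.5]
gripper_width: 0.0482
```

View pics/w8.png

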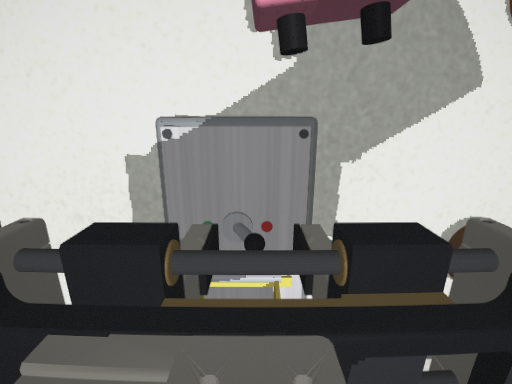

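View pics/s8.png

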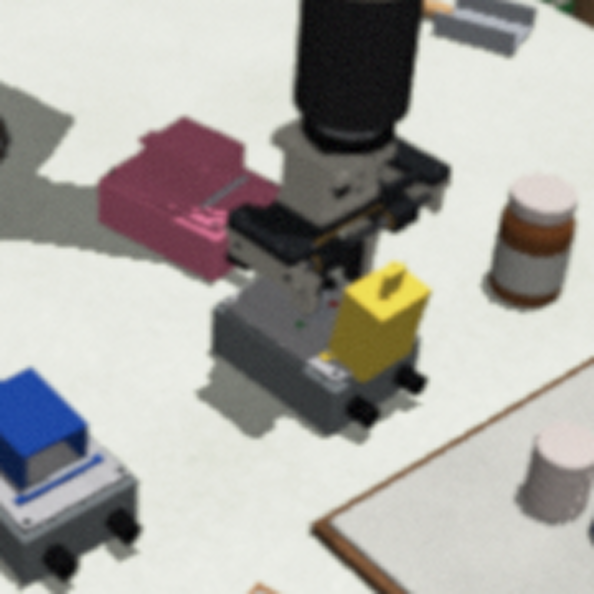

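The ball at (255,243) is centred between the fingers and the guard stays open. I close gently and check.

```bash
python3 -m creep '{"jaw":[0.1,0.3,0.45,0.6,0.7,0.8,0.9,1,1,1],"translation":[[0,0,0],[0,0,0],[0,0,0],[0,0,0],[0,0,0],[0,0,0],[0,0,0],[0,0,0],[0,0,0],[0,0,0]],"roll":[0,0,0,0,0,0,0,0,0,0]}' 8
```

```text
time_s: 10.3
tcp_pos: [0.5215, 0.1346, 0.0762]
eef_rot: [-117.0, 89.9, -112.6]
contact_force: [2.9, -6.2, -0.1]
gripper_width: 0.0139
```

```bash
python3 -m creep '{"jaw":[1,1,1,1,1,1,1,1,1,1],"translation":[[-0.001,-0.003,0],[-0.001,-0.003,0],[-0.0007,-0.003,0],[-0.0003,-0.003,0],[0,-0.003,0],[0.0003,-0.003,0],[0.0007,-0.003,0],[0.001,-0.003,0],[0,0,0],[0,0,0]],"roll":[0,0,0,0,0,0,0,0,0,0]}' 8
python3 - <<'E'
from h import *
s=get_state();c=capture("wrist");cv2.imwrite("pics/w9.png",c["image"][:,:,::-1]);print(s["contact_force"])
E
```

```text
time_s: 11.3
tcp_pos: [0.5245, 0.1119, 0.0781]
eef_rot: [19.2, 89.9, 23.6]
contact_force: [-1.4, 2.9, 6.9]
gripper_width: 0.0125
[-1.40160523  2.90464264  6.91576054]
```

View pics/w9.png

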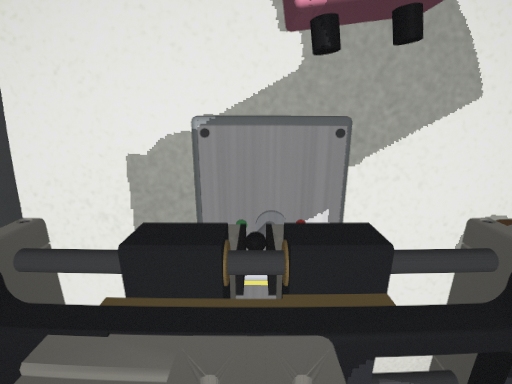

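The ball is now on the green side. I push the last 3–4 mm towards the stop.

```bash
python3 -m creep '{"jaw":[1,1,1,1,1,1,1,1,1,1],"translation":[[0.0005,-0.001,0],[0.0005,-0.001,0],[0.0005,-0.001,0],[0,-0.0005,0],[0,0,0],[0,0,0],[0,0,0],[0,0,0],[0,0,0],[0,0,0]],"roll":[0,0,0,0,0,0,0,0,0,0]}' 8
```

```text
time_s: 12.35
tcp_pos: [0.5249, 0.1098, 0.0775]
eef_rot: [36.0, 89.8, 40.5]
contact_force: [-5.6, 10.7, 15.6]
gripper_width: 0.0131
```

The y force has risen to 10.7 N, so the toggle is at its stop. I open, rise and look.

```bash
python3 -m creep '{"jaw":[0.7,0.4,0.1,-0.1,-0.1,-0.1,-0.1,-0.1,-0.1,-0.1],"translation":[[0,0,0],[0,0,0],[0,0,0],[0,0,0],[-0.02,0,0],[-0.04,0,0],[-0.04,0,0],[-0.04,0,0],[0,0.012,0.01],[0,0,0.01]],"roll":[0,0,0,0,0,0,0,0,0,0]}' 15
python3 - <<'E'
from h import *
for i in range(4): capture("top")
s=get_state();c=capture("wrist");P=campose(c,s);cv2.imwrite("pics/w10.png",c["image"][:,:,::-1]);print(s["contact_force"],s["tcp_pos"])
import pickle;pickle.dump((dict(c),s),open("w10.pkl","wb"))
v=c["image"][110:300,190:330,::-1]; cv2.imwrite("pics/w10z.png",cv2.resize(v,None,fx=3.1,fy=3.1,interpolation=cv2.INTER_CUBIC))
E
```

```text
time_s: 13.35
tcp_pos: [0.5431, 0.122, 0.2165]
eef_rot: [32.9, 89.9, 37.3]
contact_force: [-1.0, 0.6, -0.1]
gripper_width: 0.0482
[-0.08803744 -0.82739124  0.17648534] [0.5419342  0.12075664 0.21397947]
```

View pics/w10z.png

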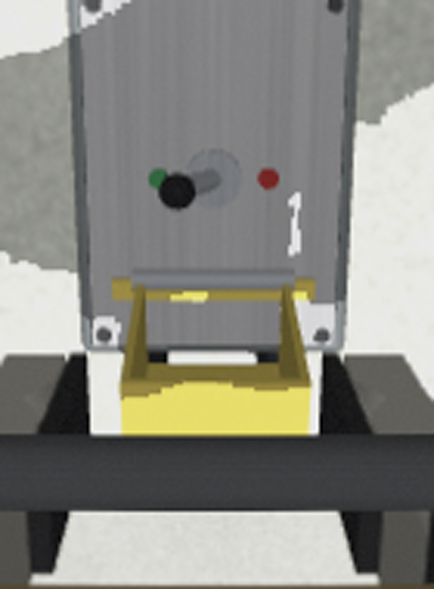

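```bash
python3 - <<'E'
from h import *
import pickle
c,s=pickle.load(open("w10.pkl","rb"));P=campose(c,s)
px=lambda a,b:((a+.5)/3.1-.5+190,(b+.5)/3.1-.5+110)
b=onz(c,P,px(177,190),.087);g=onz(c,P,px(158,178),.06);r=onz(c,P,px(268,178),.06)
yb=np.array([-.08,.997,0]);m=(g+r)/2
print(b,m,(b-m)@yb, np.arcsin((b-m)@yb/.03))
print("tab/near edges",[onz(c,P,px(x,380),.136).round(4) for x in (122,308)])
E
```

```text
[0.52162879 0.10929296 0.087     ] [0.52097855 0.12212195 0.06      ] -0.012842519323813457 -0.4423716035477185
tab/near edges [array([0.5731, 0.0973, 0.136 ]), array([0.5687, 0.1547, 0.136 ])]
```

The ball leans −0.442 rad, which is a toggle value of about 0.89, so it is fully on. The guard is at about 1.65 rad. I go back to the tab and re-grip it.

```bash
python3 -m creep '{"jaw":[-0.1,-0.1,-0.1,-0.1,-0.1,-0.1,-0.1,-0.1,-0.1,-0.1],"translation":[[0,0.0035,0.02],[0,0,0.02],[0,0,0.0155],[0,0,0],[0.02,0,0],[0.02,0,0],[0.02,0,0],[0.012,0,0],[0,0,0],[0,0,0]],"roll":[0,0,0,0,0,0,0,0,0,0]}' 15
python3 - <<'E'
from h import *
s=get_state();c=capture("wrist");cv2.imwrite("pics/w11.png",c["image"][:,:,::-1])
c=capture("scene");v=c["image"][90:270,220:400,::-1]; cv2.imwrite("pics/s11.png",cv2.resize(v,None,fx=3.3,fy=3.3,interpolation=cv2.INTER_CUBIC))
E
```

```text
time_s: 14.6
tcp_pos: [0.5978, 0.1293, 0.1442]
eef_rot: [-61.1, 90.0, -56.6]
contact_force: [0.7, -0.9, 0.9]
gripper_width: 0.0483
```

View pics/w11.png

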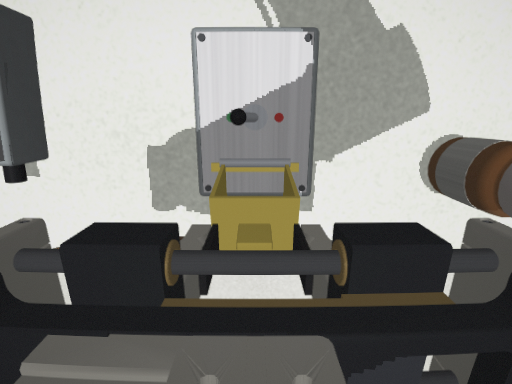

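View pics/s11.png

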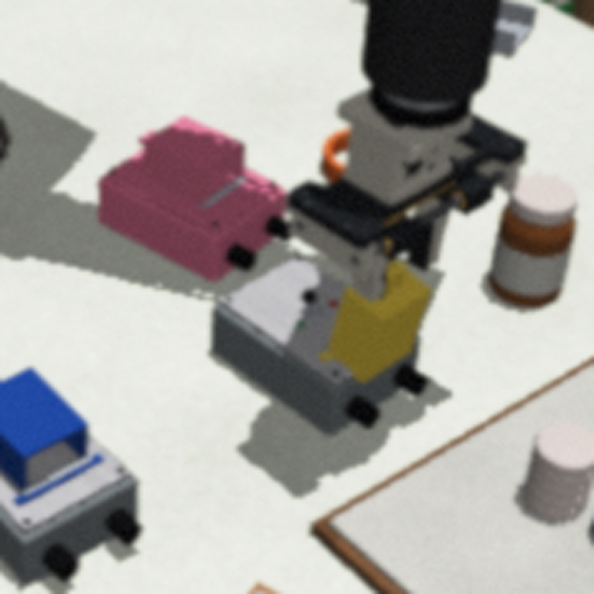

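The tab at (255,236) is between the pads. I grip lightly at 9 N and lower the guard slowly along the reversed arc.

```bash
python3 -m creep '{"jaw":[0.1,0.25,0.35,0.45,0.55,0.65,0.8,1,1,1],"translation":[[0,0,0],[0,0,0],[0,0,0],[0,0,0],[0,0,0],[0,0,0],[0,0,0],[0,0,0],[0,0,0],[0,0,0]],"roll":[0,0,0,0,0,0,0,0,0,0]}' 9; python3 -m creep '{"jaw":[1,1,1,1,1,1,1,1,1,1],"translation":[[-0.0026,0,-0.0082],[-0.0019,0,-0.0084],[-0.0012,0,-0.0085],[-0.0004,0,-0.0086],[0.0003,0,-0.0086],[0.0011,0,-0.0085],[0.0018,0,-0.0084],[0.0025,0,-0.0082],[0.0032,0,-0.0079],[0.0039,0,-0.0076]],"roll":[0,0,0,0,0,0,0,0,0,0]}' 9
python3 - <<'E'
from h import *
s=get_state();print(s["contact_force"])
c=capture("scene");v=c["image"][90:270,220:400,::-1]; cv2.imwrite("pics/s12.png",cv2.resize(v,None,fx=3.3,fy=3.3,interpolation=cv2.INTER_CUBIC))
E
```

```text
time_s: 15.7
tcp_pos: [0.5978, 0.1285, 0.1439]
eef_rot: [-104.9, 89.9, -100.5]
contact_force: [1.6, -5.8, 1.5]
gripper_width: 0.0219
time_s: 16.7
tcp_pos: [0.5155, 0.1222, 0.1381]
eef_rot: [-31.0, 89.9, -26.5]
contact_force: [0.6, -6.4, 4.8]
gripper_width: 0.0217
[ 0.62722317 -6.37135575  4.81530181]
```

View pics/s12.png

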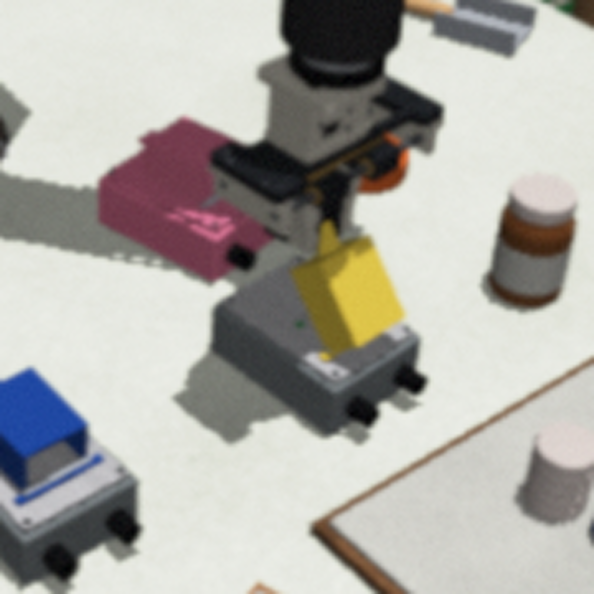

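The guard follows the gripper and is about half closed. I continue down.

```bash
python3 -m creep '{"jaw":[1,1,1,1,1,1,1,1,1,1],"translation":[[0.0046,0,-0.0073],[0.0052,0,-0.0068],[0.0057,0,-0.0064],[0.0063,0,-0.0058],[0.0068,0,-0.0053],[0.0072,0,-0.0046],[0.0076,0,-0.004],[0.0079,0,-0.0033],[0.007,0,-0.002],[0,0,0]],"roll":[0,0,0,0,0,0,0,0,0,0]}' 9
python3 - <<'E'
from h import *
s=get_state();print(s["contact_force"],s["tcp_pos"])
c=capture("wrist");cv2.imwrite("pics/w13.png",c["image"][:,:,::-1])
c=capture("scene");v=c["image"][90:270,220:400,::-1]; cv2.imwrite("pics/s13.png",cv2.resize(v,None,fx=3.3,fy=3.3,interpolation=cv2.INTER_CUBIC))
E
```

```text
time_s: 17.75
tcp_pos: [0.4684, 0.1186, 0.0778]
eef_rot: [-153.4, 89.8, -149.0]
contact_force: [-0.7, -4.1, -2.0]
gripper_width: 0.0218
[-0.69538624 -4.09479347 -2.0174188 ] [0.46843336 0.11858317 0.07781565]
```

View pics/s13.png

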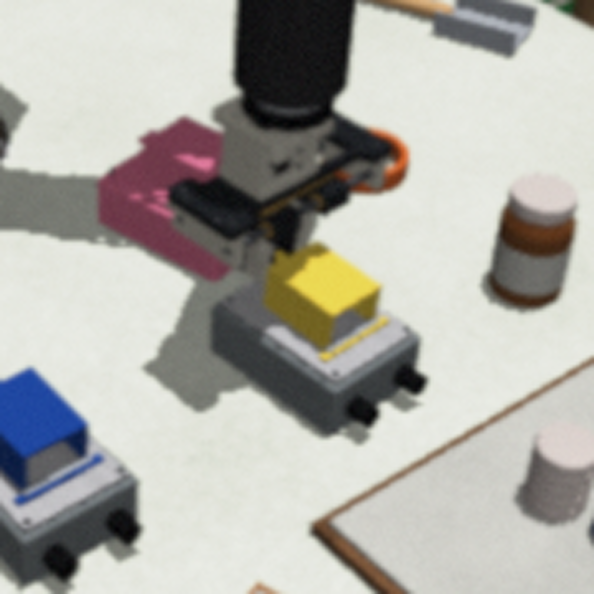

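View pics/w13.png

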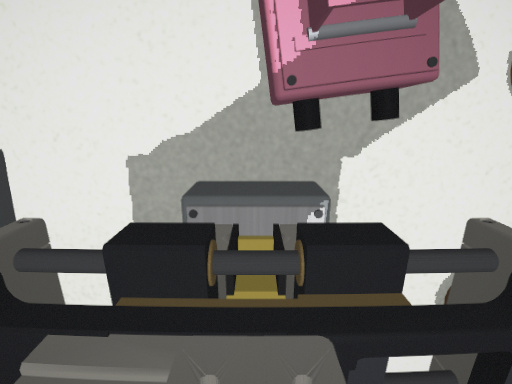

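The guard is nearly closed. I release the tab, rise, shut the jaws and come above the cap's near edge, about 10 mm clear.

```bash
python3 -m creep '{"jaw":[0.3,-0.1,-0.1,-0.1,-0.1,-0.1,0.5,1,1,1],"translation":[[0,0,0],[0,0,0],[0,0,0],[-0.02,0,0],[-0.03,0,0],[0,0,0.014],[0,0,0.014],[0,0,0],[0.008,0,0],[0,0,0]],"roll":[0,0,0,0,0,0,0,0,0,0]}' 20
python3 - <<'E'
from h import *
for i in range(3): capture("top")
s=get_state();print(s["contact_force"],s["tcp_pos"],s["gripper_width"])
c=capture("wrist");cv2.imwrite("pics/w14.png",c["image"][:,:,::-1])
c=capture("scene");v=c["image"][90:270,220:400,::-1]; cv2.imwrite("pics/s14.png",cv2.resize(v,None,fx=3.3,fy=3.3,interpolation=cv2.INTER_CUBIC))
E
```

```text
time_s: 18.85
tcp_pos: [0.4963, 0.1209, 0.1187]
eef_rot: [-158.5, 89.8, -154.1]
contact_force: [0.4, -1.4, -0.3]
gripper_width: 0.0218
[-0.57175235 -0.25672697  0.44660709] [0.4971941  0.12139307 0.12021844] 0.009817127448011545
```

View pics/w14.png

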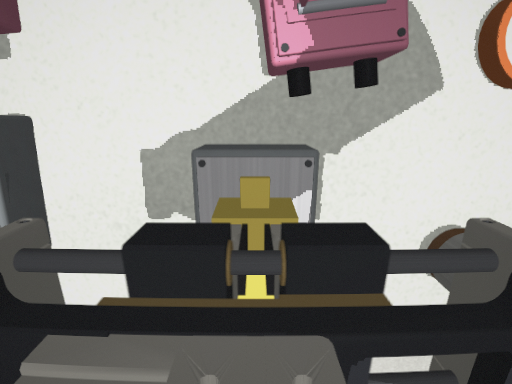

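View pics/s14.png

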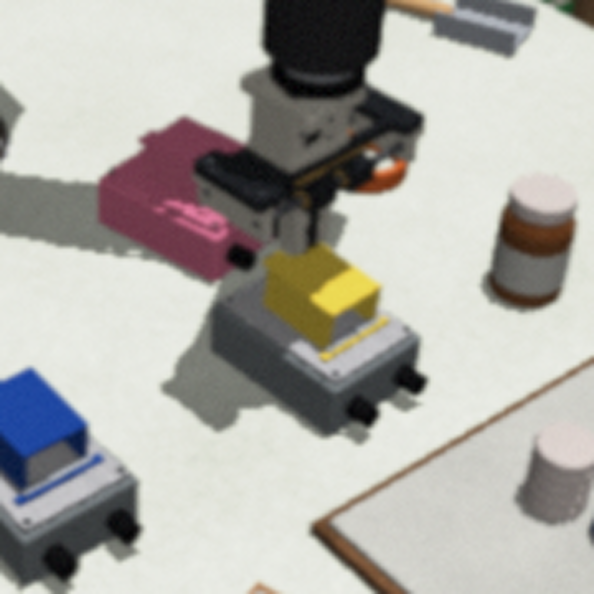

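The fingers are above the near edge of the cap. I descend in millimetres and watch the force.

```bash
python3 -m creep '{"jaw":[1,1,1,1,1,1,1,1,1,1],"translation":[[0.002,0,0],[0.002,0,0],[0.002,0,0],[0.002,0,0],[0.0015,0,0],[0.0015,0,0],[0.001,0,0],[0.001,0,0],[0,0,0],[0,0,0]],"roll":[0,0,0,0,0,0,0,0,0,0]}' 20; python3 -m creep '{"jaw":[1,1,1,1,1,1,1,1,1,1],"translation":[[0.0005,0,0],[0,0,0],[0.0005,0,0],[0,0,0],[0.0005,0,0],[0,0,0],[0.0005,0,0],[0,0,0],[0,0,0],[0,0,0]],"roll":[0,0,0,0,0,0,0,0,0,0]}' 20
```

```text
time_s: 20.1
tcp_pos: [0.4977, 0.1216, 0.1078]
eef_rot: [28.3, 90.0, 32.7]
contact_force: [-0.4, 0.1, 0.6]
gripper_width: 0.0003
time_s: 21.1
tcp_pos: [0.4975, 0.1215, 0.1057]
eef_rot: [-161.4, 90.0, -157.0]
contact_force: [-3.3, 0.0, 4.3]
gripper_width: 0.0004
```

```bash
python3 -m creep '{"jaw":[1,1,1,1,1,1,1,1,1,1],"translation":[[0.0005,0,0],[0,0,0],[0.0005,0,0],[0,0,0],[0.0005,0,0],[0,0,0],[0.0005,0,0],[0,0,0],[0,0,0],[0,0,0]],"roll":[0,0,0,0,0,0,0,0,0,0]}'
```

```text
time_s: 22.1
tcp_pos: [0.498, 0.1217, 0.1037]
eef_rot: [7.8, 90.0, 12.2]
contact_force: [-2.2, -0.7, 1.4]
gripper_width: 0.0002
```

```bash
python3 -m creep '{"jaw":[1,1,1,1,1,1,1,1,1,1],"translation":[[0.0005,0,0],[0,0,0],[0.0005,0,0],[0,0,0],[0.0005,0,0],[0,0,0],[0,0,0],[0,0,0],[0,0,0],[0,0,0]],"roll":[0,0,0,0,0,0,0,0,0,0]}'
```

```text
time_s: 23.1
tcp_pos: [0.4974, 0.1216, 0.1023]
eef_rot: [-176.4, 90.0, -172.0]
contact_force: [-3.4, -0.4, 4.9]
gripper_width: 0.0004
```

```bash
python3 -m creep '{"jaw":[1,1,1,1,1,1,1,1,1,1],"translation":[[0.0005,0,0],[0,0,0],[0.0005,0,0],[0,0,0],[0,0,0],[0,0,0],[0,0,0],[0,0,0],[0,0,0],[0,0,0]],"roll":[0,0,0,0,0,0,0,0,0,0]}'
```

```text
time_s: 24.1
tcp_pos: [0.4975, 0.1216, 0.1021]
eef_rot: [-37.1, 90.0, -32.7]
contact_force: [-7.6, 0.3, 14.5]
gripper_width: 0.0005
```

At 1 mm more command the TCP moved only 0.2 mm, and the force rose to 14.5 N with the tip at z = 0.102. That means the guard is seated on the panel. I retreat and check.

```bash
python3 -m creep '{"jaw":[1,1,1,1,1,1,1,1,1,1],"translation":[[-0.005,0,0],[-0.02,0,0],[-0.04,0,0],[-0.04,0,0],[-0.03,0,0.02],[0,0,0.03],[0,0,0.015],[0,0,0],[0,0,0],[0,0,0]],"roll":[0,0,0,0,0,0,0,0,0,0]}'
python3 - <<'E'
from h import *
for i in range(4): capture("top")
s=get_state();print(s["contact_force"],s["tcp_pos"])
c=capture("wrist");P=campose(c,s);import pickle;pickle.dump((dict(c),s),open("w15.pkl","wb"))
cv2.imwrite("pics/w15.png",cv2.resize(c["image"][70:230,190:330,::-1],None,fx=4,fy=4,interpolation=cv2.INTER_CUBIC))
c=capture("scene");cv2.imwrite("pics/s15.png",c["image"][:,:,::-1])
v=c["image"][140:240,270:370,::-1]; cv2.imwrite("pics/s15z.png",cv2.resize(v,None,fx=6,fy=6,interpolation=cv2.INTER_CUBIC))
E
```

```text
time_s: 25.1
tcp_pos: [0.562, 0.1265, 0.2361]
eef_rot: [-175.0, 90.0, -170.6]
contact_force: [0.9, -0.2, -0.7]
gripper_width: 0.0009
[-0.02503555 -0.01831478  0.44438678] [0.56213241 0.12667491 0.23650799]
```

View pics/w15.png

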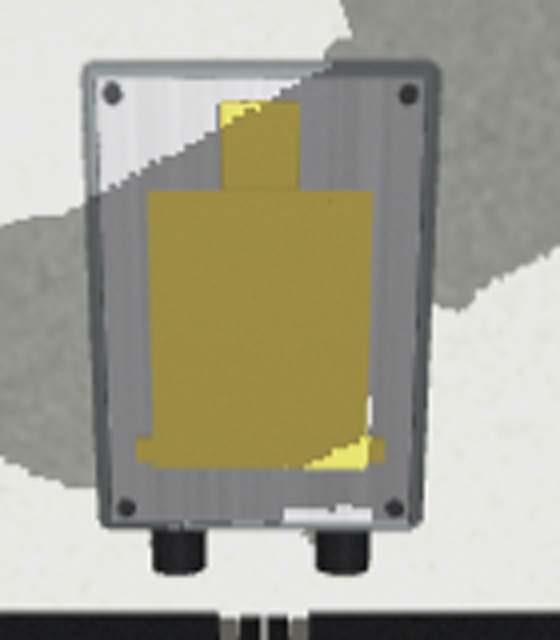

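View pics/s15z.png

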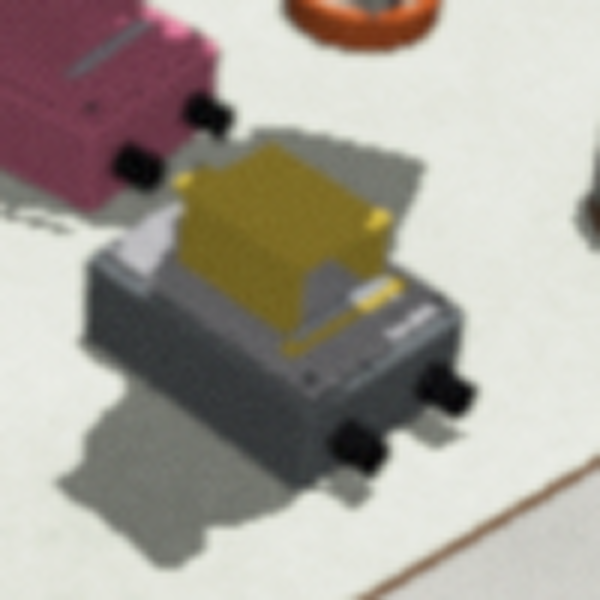

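View pics/s15.png

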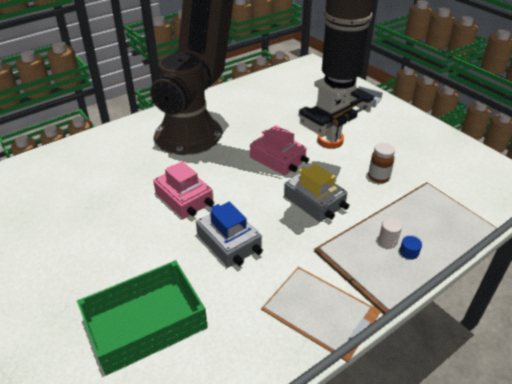

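```bash
python3 - <<'E'
from h import *
import pickle
c,s=pickle.load(open("w15.pkl","rb"));P=campose(c,s)
px=lambda a,b:((a+.5)/4-.5+190,(b+.5)/4-.5+70)
xb=np.array([.997,.078,0])
g=lambda a,b,z:onz(c,P,px(a,b),z)
h=(g(137,450,.064)+g(385,450,.064))/2; n=(g(149,192,.102)+g(373,192,.102))/2; t=(g(220,102,.085)+g(300,102,.085))/2
print(h,n,t,(n-h)@xb,(t-h)@xb, np.linalg.norm(g(149,192,.102)-g(373,192,.102)))
E
```

```text
[0.56449247 0.12588861 0.064     ] [0.485876  0.1199241 0.102    ] [0.46193628 0.11777929 0.085     ] -0.0788458481099455 -0.1028810426310677 0.05925636715345027
```

The cap and tab edges lie 79 and 103 mm from the hinge bar, against 76 and 100 mm when closed. Both are off by the same small amount, so this fits a closed guard. The pressing tip also stopped hard at z = 0.102, which is the closed height of the cap's top. I hand in.

```bash
python3 -c "
from plant import *
print(close_job())"
```

```text
the job is handed in; nothing more can be done
None
```

The room fan is switched on and its yellow guard is closed again; I handed the job in at about 25 s of the 67 s allowed. The hand-in reported no verdict.

- **Guard opened:** I gripped the yellow tab and swung the guard to about 1.65 rad.
- **Toggle flipped:** I gripped the ball and moved it to its stop on the green side. Seen with the guard up, it leaned −0.44 rad, which is a toggle value of about 0.89. The highest wrist force component there was about 16 N.
- **Guard lowered and pressed:** I brought it down with a light 9 N grip at about 0.9 rad/s. I then pressed the near edge with shut fingers until it stopped at z = 0.102 m with 14.5 N.
- **Last checks:** The arm is clear with zero force. The cap and tab edges measured about 3 mm further from the hinge than nominal (79 and 103 mm against 76 and 100 mm). I put that down to how I picked out the hinge bar in the picture; the hard stop at the closed height is the firmer evidence.
- **Everything else:** In the last scene picture the blue box, jar, basket and tape look unmoved. I checked this by eye only, without measuring.

The toggle is hidden once the guard is down, so I last saw it just before closing.

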